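# Hand the counted packs over in order

## Robot

A 6-joint arm with a two-finger parallel gripper is mounted at the origin on the work surface; the furniture and walls round the work are solid. World frame = base frame: x ahead of the robot, y to its left, z up, the work surface at z = 0. Lengths are in m, angles in rad, forces in N, time in s.
With the tool pointing down it reaches from about 0.35 to 0.725 m from the base axis. Payload 4.3 kg.
Tool frame: the origin (TCP) lies between the finger pads; the fingertips stand 14 mm ahead of it and the grasp point (between the pads) lies 5 mm behind it; z points along the fingers, y is the line along which they close (so a half turn about z gives the same grasp; the last joint's range is limited). The gripper opens to 85 mm and grips with 20 to 120 N. Pads are 22 mm wide; open, the fingers measure 114 mm over their backs; the gripper's body (76 mm by 85 mm) begins 54 mm behind the grasp point. The pads swing forward as they close: fully open they stand 13 mm farther back than shut.
Start: joints at [1.117, 0.377, 0.081, 1.274, 0, 1.46], TCP at [0.194, 0.541, 0.245] pointing down, gripper open.
Joint ranges: [-2.72, 2.72], [-0.84, 1.66], [-1.02, 1.22], [-1.77, 2.12], [-1.37, 1.28], [-3.14, 3.14]. Speed limits (rad/s): [2.57, 2.57, 3.14, 3.14, 3.14, 3.14].

## Interface

Orientations are given as a unit quaternion [w, x, y, z].
In Python, from workcell import status, imaging, manip, finder gives the robot as it stands. The module is installed in compiled form; this text tells all that it offers.
- The arm moves only by the tool play_rows, never from a script. Its argument "steps" is a list of rows, each a list of 4 numbers: the shift along the tool's x, y, z in m, then the turn about the tool's z in rad. In form: [[x, y, z, yaw], ...]. A call has 1 to 8 rows; each row shifts and turns the commanded pose from where the row before left it, along the tool's axes as they then stand; what a row does not reach is not made up. A row lasts 1/12 s, in which the tool goes at most 41.7 mm and 7.16 degrees, less where a joint would pass 70% of its speed; a pose out of reach is approached as far as the arm can. A call is refused whole if a number of a shift passes 0.0417 or a number of a turn 0.125, either way. A call with a gripper value outside its range is refused whole. "grip" is the opening, from 0 (shut) to 1 (fully open), set as the call begins (left out, the last holds). The fingers move at their own pace and stop on an object; the grip force is fixed at half the most. Time passes only in rows, so rows that do not move let the fingers close. It gives the time, the measured TCP pose, the force, the opening and the grip force at its end, in the units of the state.
- status.state(): the state, without advancing time (a new reading comes with each control period).
- imaging.read_camera(name): name is "scene" or "top"; returns the picture (420x560x3 uint8, blue, green, red); there is no depth.
- imaging.camera_params(name): a dict with "fov_y" (degrees; the focal length in pixels is half the picture's height over the tangent of half this angle, whatever the lens; pixels are square), "cx", "cy" (the principal point, pixels), "origin" and "orientation" of the camera in the world. Camera axes: x right, y up, looking along -z (the intrinsics and any distortion apply to the point x, -y, -z); pixel columns grow to the right and rows downward; lengths in m; the calibration is good to about 2 mm. A picture is of the moment at which its call begins. camera_params takes no time and is no camera call.
- manip.job_done(): hands the job in; it is judged then, once.
Trained networks look in the newest picture that a camera, given by its name, has taken for a name from the list of things; names that differ only in an ending like _2 or _b are one class to them, and where a whole thing is asked for, a point or a joint stands for the part that bears it (a point fixed in the world has none). Each returns a list of dicts, best first, with "conf" (0 to 1); they miss things now and then, are a little off and sometimes report something else, mostly with a low value. They report only what shows in the picture. A call takes as long as a camera call. They do not tell look-alikes from the thing itself.
- finder.masks_of(camera, name): "pixels" (420x560 bool, what is visible of it) and "position" ([column, row] in pixels, amid what is visible of it).
The state is a dict: "time_s": time; "qpos": joint angles; "joint_vel": joint speeds; "tau": joint torques, N m; "eef_pos": TCP position; "orientation": TCP orientation; "force": force on the tool from outside, world axes, zero at the start; "ft_torque": the same for the moment, N m; "width": finger opening in m; "gripper_force": force on a finger pad.
Only numpy, scipy, OpenCV 4.12 (cv2) and the standard library are available. Lean on these libraries where they do the work, as an engineer would, in place of code of your own. Each camera call takes 0.05 s, during which the arm holds its last target. There are 200 camera calls.

## Task

Move the four voucher packs from the wooden counting rack to the empty grey handover tray, which is turned round for the colleague opposite. Keep their order counted from the white card: the pack nearest the card in the rack goes in the compartment nearest the card in the tray, and so on. Take one pack at a time, straight from rack to tray, stand each on its long edge on the floor of its compartment, and leave the memory stick and the stamp where they are.

Things in the scene. Friction and masses are not known exactly. Their poses are not given: they have to be found in the camera images.
- counting_rack: wooden tray, fixed, x 183 by y 330 mm; origin: centre of underside, x away from the robot. 4 compartments along y, centred at +120, +40, -40, -120 mm, each 60 wide, 173 long, floor at z 4; a pack lies along x in each. Walls 40 high; 20 thick fins 45 high part them, leaving a gap for fingers within 40 mm of x = 0 (end walls 14 high there). White card on a low ledge, 20 mm out, at the +y (left) end.
- handover_tray: grey plastic tray, fixed, empty, left or right of the rack and of exactly the rack's shape and sizes in its own frame (compartments at y +120, +40, -40, -120 mm, floor at z 4, white card on a low ledge at its +y end), but turned about half round: its x points to the robot and the card end is on the robot's right. Both trays may be up to 0.12 rad askew.
- pack_a: banded pack of paper vouchers, a plain buff brick 157 mm long, 43 mm thick and 67 mm high as it stands on its long edge with thin rubber bands and no paper strap. Origin: centre of its underside; x runs along its length (horizontal), y through its thickness, z up. Rigid, grasp it across the 43 mm in mid length; turned half round it is the same.
- pack_b: banded pack of paper vouchers, a plain buff brick 157 mm long, 29 mm thick and 67 mm high as it stands on its long edge with a white paper strap round the middle. Origin: centre of its underside; x runs along its length (horizontal), y through its thickness, z up. Rigid, grasp it across the 29 mm in mid length; turned half round it is the same.
- pack_c: banded pack of paper vouchers, a plain buff brick 157 mm long, 44 mm thick and 67 mm high as it stands on its long edge with thin rubber bands and no paper strap. Origin: centre of its underside; x runs along its length (horizontal), y through its thickness, z up. Rigid, grasp it across the 44 mm in mid length; turned half round it is the same.
- pack_d: banded pack of paper vouchers, a plain buff brick 157 mm long, 25 mm thick and 67 mm high as it stands on its long edge with a white paper strap round the middle, the thinnest of the four. Origin: centre of its underside; x runs along its length (horizontal), y through its thickness, z up. Rigid, grasp it across the 25 mm in mid length; turned half round it is the same.
- memory_stick: green memory stick, 54 x 18 x 9 mm, lying loose between the trays; origin in the middle of its underside. To be left alone.
- office_stamp: blue self-inking stamp, 59 x 37 mm and 88 mm tall, standing loose beyond the trays; origin in the middle of its underside. To be left alone.
Not all that is in view belongs to the job. What is shaped like the pack_b but blue is not meant.

How it is judged:
At the end, for the whole second after the job is handed in: One pack in each compartment of the tray, in its order from the card: centre within 22 mm across the row and 14 mm along the compartment, underside within 6 mm of the floor, upright within 0.12 rad, along the compartment within 0.25 rad, at rest ((y of pack_a in the frame of handover_tray between 0.098 and 0.142 m or y of pack_b in the frame of handover_tray between 0.098 and 0.142 m or y of pack_c in the frame of handover_tray between 0.098 and 0.142 m or y of pack_d in the frame of handover_tray between 0.098 and 0.142 m) and (y of pack_a in the frame of handover_tray between 0.018 and 0.062 m or y of pack_b in the frame of handover_tray between 0.018 and 0.062 m or y of pack_c in the frame of handover_tray between 0.018 and 0.062 m or y of pack_d in the frame of handover_tray between 0.018 and 0.062 m) and (y of pack_a in the frame of handover_tray between -0.062 and -0.018 m or y of pack_b in the frame of handover_tray between -0.062 and -0.018 m or y of pack_c in the frame of handover_tray between -0.062 and -0.018 m or y of pack_d in the frame of handover_tray between -0.062 and -0.018 m) and (y of pack_a in the frame of handover_tray between -0.142 and -0.098 m or y of pack_b in the frame of handover_tray between -0.142 and -0.098 m or y of pack_c in the frame of handover_tray between -0.142 and -0.098 m or y of pack_d in the frame of handover_tray between -0.142 and -0.098 m) and x of pack_a in the frame of handover_tray between -0.014 and 0.014 m and z of each of pack_a, pack_b, pack_c, pack_d in the frame of handover_tray below 0.01 m and angle between each of pack_a, pack_b, pack_c, pack_d's own z axis and vertical below 0.12 rad and angle between the x axis of each of pack_a, pack_b, pack_c, pack_d and the x axis of handover_tray, either way round below 0.25 rad and linear speed of each of pack_a, pack_b, pack_c, pack_d below 0.01 m/s and angular speed of each of pack_a, pack_b, pack_c, pack_d below 0.05 rad/s and x of pack_b in the frame of handover_tray between -0.014 and 0.014 m and x of pack_c in the frame of handover_tray between -0.014 and 0.014 m and x of pack_d in the frame of handover_tray between -0.014 and 0.014 m); the robot touches nothing.
It fails at once if a pack is set down in a compartment of the tray while another pack still stands in the rack's compartment of the same count from the card: it has gone in the wrong compartment ((((x of pack_a in the frame of handover_tray between -0.05 and 0.05 m and y of pack_a in the frame of handover_tray between 0.085 and 0.155 m and z of pack_a in the frame of handover_tray below 0.012 m) or (x of pack_b in the frame of handover_tray between -0.05 and 0.05 m and y of pack_b in the frame of handover_tray between 0.085 and 0.155 m and z of pack_b in the frame of handover_tray below 0.012 m) or (x of pack_c in the frame of handover_tray between -0.05 and 0.05 m and y of pack_c in the frame of handover_tray between 0.085 and 0.155 m and z of pack_c in the frame of handover_tray below 0.012 m) or (x of pack_d in the frame of handover_tray between -0.05 and 0.05 m and y of pack_d in the frame of handover_tray between 0.085 and 0.155 m and z of pack_d in the frame of handover_tray below 0.012 m)) and ((x of pack_a in the frame of counting_rack between -0.05 and 0.05 m and y of pack_a in the frame of counting_rack between 0.085 and 0.155 m and z of pack_a in the frame of counting_rack below 0.03 m) or (x of pack_b in the frame of counting_rack between -0.05 and 0.05 m and y of pack_b in the frame of counting_rack between 0.085 and 0.155 m and z of pack_b in the frame of counting_rack below 0.03 m) or (x of pack_c in the frame of counting_rack between -0.05 and 0.05 m and y of pack_c in the frame of counting_rack between 0.085 and 0.155 m and z of pack_c in the frame of counting_rack below 0.03 m) or (x of pack_d in the frame of counting_rack between -0.05 and 0.05 m and y of pack_d in the frame of counting_rack between 0.085 and 0.155 m and z of pack_d in the frame of counting_rack below 0.03 m))) or (((x of pack_a in the frame of handover_tray between -0.05 and 0.05 m and y of pack_a in the frame of handover_tray between 0.005 and 0.075 m and z of pack_a in the frame of handover_tray below 0.012 m) or (x of pack_b in the frame of handover_tray between -0.05 and 0.05 m and y of pack_b in the frame of handover_tray between 0.005 and 0.075 m and z of pack_b in the frame of handover_tray below 0.012 m) or (x of pack_c in the frame of handover_tray between -0.05 and 0.05 m and y of pack_c in the frame of handover_tray between 0.005 and 0.075 m and z of pack_c in the frame of handover_tray below 0.012 m) or (x of pack_d in the frame of handover_tray between -0.05 and 0.05 m and y of pack_d in the frame of handover_tray between 0.005 and 0.075 m and z of pack_d in the frame of handover_tray below 0.012 m)) and ((x of pack_a in the frame of counting_rack between -0.05 and 0.05 m and y of pack_a in the frame of counting_rack between 0.005 and 0.075 m and z of pack_a in the frame of counting_rack below 0.03 m) or (x of pack_b in the frame of counting_rack between -0.05 and 0.05 m and y of pack_b in the frame of counting_rack between 0.005 and 0.075 m and z of pack_b in the frame of counting_rack below 0.03 m) or (x of pack_c in the frame of counting_rack between -0.05 and 0.05 m and y of pack_c in the frame of counting_rack between 0.005 and 0.075 m and z of pack_c in the frame of counting_rack below 0.03 m) or (x of pack_d in the frame of counting_rack between -0.05 and 0.05 m and y of pack_d in the frame of counting_rack between 0.005 and 0.075 m and z of pack_d in the frame of counting_rack below 0.03 m))) or (((x of pack_a in the frame of handover_tray between -0.05 and 0.05 m and y of pack_a in the frame of handover_tray between -0.075 and -0.005 m and z of pack_a in the frame of handover_tray below 0.012 m) or (x of pack_b in the frame of handover_tray between -0.05 and 0.05 m and y of pack_b in the frame of handover_tray between -0.075 and -0.005 m and z of pack_b in the frame of handover_tray below 0.012 m) or (x of pack_c in the frame of handover_tray between -0.05 and 0.05 m and y of pack_c in the frame of handover_tray between -0.075 and -0.005 m and z of pack_c in the frame of handover_tray below 0.012 m) or (x of pack_d in the frame of handover_tray between -0.05 and 0.05 m and y of pack_d in the frame of handover_tray between -0.075 and -0.005 m and z of pack_d in the frame of handover_tray below 0.012 m)) and ((x of pack_a in the frame of counting_rack between -0.05 and 0.05 m and y of pack_a in the frame of counting_rack between -0.075 and -0.005 m and z of pack_a in the frame of counting_rack below 0.03 m) or (x of pack_b in the frame of counting_rack between -0.05 and 0.05 m and y of pack_b in the frame of counting_rack between -0.075 and -0.005 m and z of pack_b in the frame of counting_rack below 0.03 m) or (x of pack_c in the frame of counting_rack between -0.05 and 0.05 m and y of pack_c in the frame of counting_rack between -0.075 and -0.005 m and z of pack_c in the frame of counting_rack below 0.03 m) or (x of pack_d in the frame of counting_rack between -0.05 and 0.05 m and y of pack_d in the frame of counting_rack between -0.075 and -0.005 m and z of pack_d in the frame of counting_rack below 0.03 m))) or (((x of pack_a in the frame of handover_tray between -0.05 and 0.05 m and y of pack_a in the frame of handover_tray between -0.155 and -0.085 m and z of pack_a in the frame of handover_tray below 0.012 m) or (x of pack_b in the frame of handover_tray between -0.05 and 0.05 m and y of pack_b in the frame of handover_tray between -0.155 and -0.085 m and z of pack_b in the frame of handover_tray below 0.012 m) or (x of pack_c in the frame of handover_tray between -0.05 and 0.05 m and y of pack_c in the frame of handover_tray between -0.155 and -0.085 m and z of pack_c in the frame of handover_tray below 0.012 m) or (x of pack_d in the frame of handover_tray between -0.05 and 0.05 m and y of pack_d in the frame of handover_tray between -0.155 and -0.085 m and z of pack_d in the frame of handover_tray below 0.012 m)) and ((x of pack_a in the frame of counting_rack between -0.05 and 0.05 m and y of pack_a in the frame of counting_rack between -0.155 and -0.085 m and z of pack_a in the frame of counting_rack below 0.03 m) or (x of pack_b in the frame of counting_rack between -0.05 and 0.05 m and y of pack_b in the frame of counting_rack between -0.155 and -0.085 m and z of pack_b in the frame of counting_rack below 0.03 m) or (x of pack_c in the frame of counting_rack between -0.05 and 0.05 m and y of pack_c in the frame of counting_rack between -0.155 and -0.085 m and z of pack_c in the frame of counting_rack below 0.03 m) or (x of pack_d in the frame of counting_rack between -0.05 and 0.05 m and y of pack_d in the frame of counting_rack between -0.155 and -0.085 m and z of pack_d in the frame of counting_rack below 0.03 m)))).
It fails at once if two packs are out of the rack and the tray at the same time ((not ((x of pack_a in the frame of counting_rack between -0.06 and 0.06 m and y of pack_a in the frame of counting_rack between -0.16 and 0.16 m and z of pack_a in the frame of counting_rack below 0.03 m) or (x of pack_a in the frame of handover_tray between -0.06 and 0.06 m and y of pack_a in the frame of handover_tray between -0.16 and 0.16 m and z of pack_a in the frame of handover_tray below 0.03 m)) and not ((x of pack_b in the frame of counting_rack between -0.06 and 0.06 m and y of pack_b in the frame of counting_rack between -0.16 and 0.16 m and z of pack_b in the frame of counting_rack below 0.03 m) or (x of pack_b in the frame of handover_tray between -0.06 and 0.06 m and y of pack_b in the frame of handover_tray between -0.16 and 0.16 m and z of pack_b in the frame of handover_tray below 0.03 m))) or (not ((x of pack_a in the frame of counting_rack between -0.06 and 0.06 m and y of pack_a in the frame of counting_rack between -0.16 and 0.16 m and z of pack_a in the frame of counting_rack below 0.03 m) or (x of pack_a in the frame of handover_tray between -0.06 and 0.06 m and y of pack_a in the frame of handover_tray between -0.16 and 0.16 m and z of pack_a in the frame of handover_tray below 0.03 m)) and not ((x of pack_c in the frame of counting_rack between -0.06 and 0.06 m and y of pack_c in the frame of counting_rack between -0.16 and 0.16 m and z of pack_c in the frame of counting_rack below 0.03 m) or (x of pack_c in the frame of handover_tray between -0.06 and 0.06 m and y of pack_c in the frame of handover_tray between -0.16 and 0.16 m and z of pack_c in the frame of handover_tray below 0.03 m))) or (not ((x of pack_a in the frame of counting_rack between -0.06 and 0.06 m and y of pack_a in the frame of counting_rack between -0.16 and 0.16 m and z of pack_a in the frame of counting_rack below 0.03 m) or (x of pack_a in the frame of handover_tray between -0.06 and 0.06 m and y of pack_a in the frame of handover_tray between -0.16 and 0.16 m and z of pack_a in the frame of handover_tray below 0.03 m)) and not ((x of pack_d in the frame of counting_rack between -0.06 and 0.06 m and y of pack_d in the frame of counting_rack between -0.16 and 0.16 m and z of pack_d in the frame of counting_rack below 0.03 m) or (x of pack_d in the frame of handover_tray between -0.06 and 0.06 m and y of pack_d in the frame of handover_tray between -0.16 and 0.16 m and z of pack_d in the frame of handover_tray below 0.03 m))) or (not ((x of pack_b in the frame of counting_rack between -0.06 and 0.06 m and y of pack_b in the frame of counting_rack between -0.16 and 0.16 m and z of pack_b in the frame of counting_rack below 0.03 m) or (x of pack_b in the frame of handover_tray between -0.06 and 0.06 m and y of pack_b in the frame of handover_tray between -0.16 and 0.16 m and z of pack_b in the frame of handover_tray below 0.03 m)) and not ((x of pack_c in the frame of counting_rack between -0.06 and 0.06 m and y of pack_c in the frame of counting_rack between -0.16 and 0.16 m and z of pack_c in the frame of counting_rack below 0.03 m) or (x of pack_c in the frame of handover_tray between -0.06 and 0.06 m and y of pack_c in the frame of handover_tray between -0.16 and 0.16 m and z of pack_c in the frame of handover_tray below 0.03 m))) or (not ((x of pack_b in the frame of counting_rack between -0.06 and 0.06 m and y of pack_b in the frame of counting_rack between -0.16 and 0.16 m and z of pack_b in the frame of counting_rack below 0.03 m) or (x of pack_b in the frame of handover_tray between -0.06 and 0.06 m and y of pack_b in the frame of handover_tray between -0.16 and 0.16 m and z of pack_b in the frame of handover_tray below 0.03 m)) and not ((x of pack_d in the frame of counting_rack between -0.06 and 0.06 m and y of pack_d in the frame of counting_rack between -0.16 and 0.16 m and z of pack_d in the frame of counting_rack below 0.03 m) or (x of pack_d in the frame of handover_tray between -0.06 and 0.06 m and y of pack_d in the frame of handover_tray between -0.16 and 0.16 m and z of pack_d in the frame of handover_tray below 0.03 m))) or (not ((x of pack_c in the frame of counting_rack between -0.06 and 0.06 m and y of pack_c in the frame of counting_rack between -0.16 and 0.16 m and z of pack_c in the frame of counting_rack below 0.03 m) or (x of pack_c in the frame of handover_tray between -0.06 and 0.06 m and y of pack_c in the frame of handover_tray between -0.16 and 0.16 m and z of pack_c in the frame of handover_tray below 0.03 m)) and not ((x of pack_d in the frame of counting_rack between -0.06 and 0.06 m and y of pack_d in the frame of counting_rack between -0.16 and 0.16 m and z of pack_d in the frame of counting_rack below 0.03 m) or (x of pack_d in the frame of handover_tray between -0.06 and 0.06 m and y of pack_d in the frame of handover_tray between -0.16 and 0.16 m and z of pack_d in the frame of handover_tray below 0.03 m)))).
It fails at once if the memory stick or the stamp is moved by more than 20 mm (distance of any of memory_stick, office_stamp from where it was at the start of the episode above 0.02 m).
It also fails if it takes over 102 s, if anything falls off the work surface, if the arm or the gripper's body presses on something with over 40 N, if the wrist force passes 120 N, or if a joint passes its speed limit or range.

## Working session

There is one attempt and no reset: what is moved stays moved. The work goes in short steps, Python scripts to look and compute and a tool call to move; the robot and the scene stay as the last step left them, time stands still between calls to the robot, and variables do not carry over. Pictures are saved under pics/ and viewed, at most 14 in all, crops included, and the job is handed in when it is done.

Besides the shell and the picture viewer there is one more tool, called after "Call:" as name(argument=value, ...) on one line, values as JSON. play_rows: Moves the arm, as the interface text tells. Its arguments: {"type":"object","properties":{"steps":{"type":"array"},"grip":{"type":"number"}},"required":["steps"]}

```bash
mkdir -p pics
python3 - <<'E'
from workcell import status, imaging, manip, finder
import cv2,numpy as np
for n in ("scene","top"):
    im=imaging.read_camera(n); cv2.imwrite(f"pics/{n}0.png",im); print(n,imaging.camera_params(n))
s=status.state(); print(s)
E
```

```text
scene {'fov_y': 46.188043247405986, 'cx': 280.96869648484613, 'cy': 209.48763180259604, 'origin': array([-0.2005114 , -0.15842324,  0.91644823]), 'orientation': array([ 0.7240291 ,  0.28691365, -0.24041871, -0.5793628 ])}
top {'fov_y': 43.122161908491, 'cx': 278.747027584582, 'cy': 213.73235922748145, 'origin': array([0.43618782, 0.00872178, 1.42737229]), 'orientation': array([ 0.70953349,  0.03487644, -0.04944816, -0.70206889])}
{'time_s': 0.1, 'qpos': array([ 1.11667716e+00,  3.77986392e-01,  7.98044537e-02,  1.27443072e+00,
       -1.02025261e-05,  1.46048444e+00]), 'joint_vel': array([-0.0002118 , -0.00200494,  0.00094874, -0.00177624,  0.00022227,
       -0.00090683]), 'tau': array([ 7.57701837e-04, -4.64693213e+01,  2.70582372e+01,  1.19724459e-02,
       -7.66212088e-05,  1.18788503e-05]), 'eef_pos': array([0.1935758 , 0.54084605, 0.24447378]), 'orientation': array([-2.48010294e-04,  1.71058166e-01,  9.85260513e-01, -8.73659821e-04]), 'force': array([0.76369667, 0.27181107, 0.76851697]), 'ft_torque': array([-0.01909634,  0.02015494,  0.04171835]), 'gripper_force': 0.0, 'width': 0.0853144947090237}
```

View pics/top0.png

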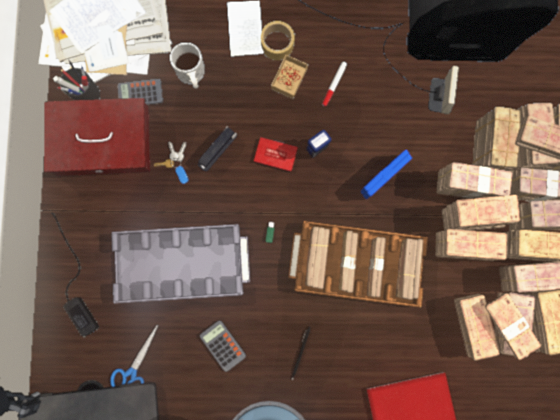

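View pics/scene0.png

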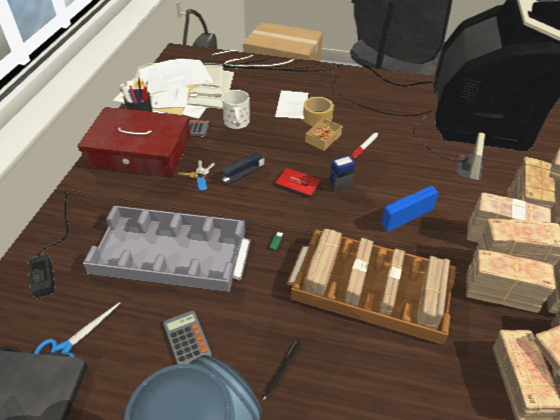

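The top picture shows the grey tray at about (180,262) with its card at (245,260). The rack is at (360,263) with its card at (295,255), and holds four buff packs at columns 315, 349, 377 and 412. The blue look-alike at (388,172), the buff stacks at right, the stick at (270,232) and the stamp at (319,142) are not to be touched.

```bash
cat > h.py <<'E'
from workcell import status, imaging, manip, finder
import cv2,numpy as np
from scipy.spatial.transform import Rotation as R
from scipy.optimize import minimize
def cam(n):
    p=imaging.camera_params(n); q=p["orientation"]
    return R.from_quat([*q[1:],q[0]]).as_matrix(),np.array(p["origin"]),210/np.tan(np.radians(p["fov_y"]/2)),p["cx"],p["cy"]
def proj(n,P):
    M,o,f,cx,cy=cam(n); c=(np.atleast_2d(P)-o)@M; return np.c_[cx+f*c[:,0]/-c[:,2],cy+f*c[:,1]/c[:,2]]
def ray(n,u,v,z):
    M,o,f,cx,cy=cam(n); d=M@np.array([(u-cx)/f,-(v-cy)/f,-1]); return o+d*(z-o[2])/d[2]
def box(x,y,a,L,W,z0,z1):
    c,s=np.cos(a),np.sin(a)
    return np.array([[x+c*i*L/2-s*j*W/2,y+s*i*L/2+c*j*W/2,z] for i in(-1,1) for j in(-1,1) for z in(z0,z1)])
def hull(m): return cv2.convexHull(np.argwhere(m)[:,::-1].astype(np.float32).reshape(-1,1,2))
E
python3 - <<'E'
from h import *
for n in("top","scene"):
    im=imaging.read_camera(n)
    for t in("counting_rack","handover_tray","pack_a","pack_b","pack_c","pack_d"):
        for r in finder.masks_of(n,t)[:6]:
            m=r["pixels"]; 
            if r["conf"]<.3: continue
            rc=cv2.minAreaRect(np.argwhere(m)[:,::-1].astype(np.float32)); p=r["position"]
            z=.071 if "pack" in t else .04
            print(n,t,round(r["conf"],2),np.round(p),m.sum(),np.round(np.array(rc[0])),np.round(rc[1]),round(rc[2],1),np.round(ray(n,*rc[0],z)[:2],3))
            if "pack" not in t: np.save(f"m_{n}_{t}.npy",m)
im=imaging.read_camera("top")
c=cv2.resize(im[215:315,285:435],None,fx=5,fy=5,interpolation=cv2.INTER_CUBIC); cv2.imwrite("pics/rack.png",c)
c=cv2.resize(im[215:315,105:255],None,fx=5,fy=5,interpolation=cv2.INTER_CUBIC); cv2.imwrite("pics/tray.png",c)
E
```

```text
top counting_rack 0.63 [358. 263.] 5028 [358. 263.] [135.  71.] 7.0 [ 0.476 -0.226]
top handover_tray 0.56 [180. 259.] 9341 [180. 263.] [ 71. 138.] 86.1 [0.472 0.236]
top handover_tray 0.37 [410. 269.] 1319 [409. 268.] [23. 60.] 5.2 [ 0.464 -0.36 ]
top pack_a 0.97 [317. 258.] 1097 [316. 257.] [19. 61.] 5.9 [ 0.488 -0.115]
top pack_a 0.93 [410. 270.] 1321 [409. 268.] [23. 61.] 5.4 [ 0.463 -0.352]
top pack_a 0.9 [388. 174.] 647 [385. 174.] [11. 62.] 46.5 [ 0.706 -0.295]
top pack_a 0.89 [346. 262.] 901 [348. 261.] [16. 60.] 3.5 [ 0.48  -0.195]
top pack_a 0.59 [375. 263.] 808 [375. 266.] [14. 60.] 5.7 [ 0.467 -0.266]
top pack_b 0.97 [317. 258.] 1097 [316. 257.] [19. 61.] 5.9 [ 0.488 -0.115]
top pack_b 0.93 [410. 270.] 1321 [409. 268.] [23. 61.] 5.4 [ 0.463 -0.352]
top pack_b 0.9 [388. 174.] 647 [385. 174.] [11. 62.] 46.5 [ 0.706 -0.295]
top pack_b 0.89 [346. 262.] 901 [348. 261.] [16. 60.] 3.5 [ 0.48  -0.195]
top pack_b 0.59 [375. 263.] 808 [375. 266.] [14. 60.] 5.7 [ 0.467 -0.266]
top pack_c 0.97 [317. 258.] 1097 [316. 257.] [19. 61.] 5.9 [ 0.488 -0.115]
top pack_c 0.93 [410. 270.] 1321
[... 1656 characters left out ...]
354]
scene pack_c 0.83 [359. 271.] 915 [358. 271.] [14. 68.] 13.6 [ 0.457 -0.197]
scene pack_c 0.8 [323. 262.] 1426 [322. 262.] [24. 66.] 17.4 [ 0.466 -0.119]
scene pack_c 0.71 [407. 205.] 1328 [409. 208.] [23. 65.] 63.4 [ 0.675 -0.296]
scene pack_c 0.67 [391. 285.] 811 [391. 282.] [13. 67.] 13.5 [ 0.446 -0.268]
scene pack_d 0.95 [432. 292.] 1687 [433. 292.] [26. 72.] 10.0 [ 0.438 -0.354]
scene pack_d 0.83 [359. 271.] 915 [358. 271.] [14. 68.] 13.6 [ 0.457 -0.197]
scene pack_d 0.8 [323. 262.] 1426 [322. 262.] [24. 66.] 17.4 [ 0.466 -0.119]
scene pack_d 0.71 [407. 205.] 1328 [409. 208.] [23. 65.] 63.4 [ 0.675 -0.296]
scene pack_d 0.67 [391. 285.] 811 [391. 282.] [13. 67.] 13.5 [ 0.446 -0.268]
```

View pics/rack.png

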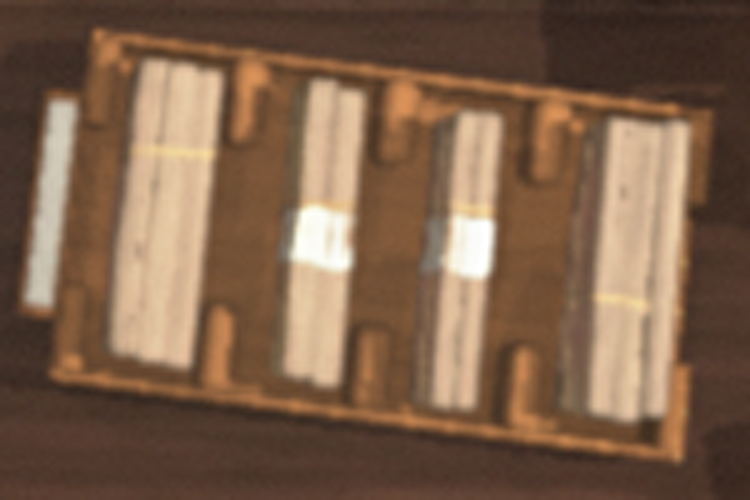

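View pics/tray.png

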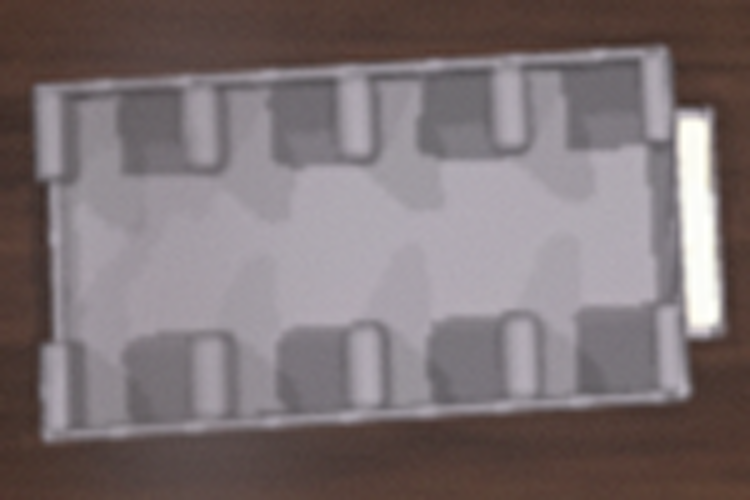

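Run:
```python
from h import *
def W(c,ox,z): return np.array([ray("top",(x+.5)/5-.5+ox,(y+.5)/5-.5+215,z)[:2] for x,y in c])
def rep(nm,C):
    u=((C[1]-C[0])+(C[2]-C[3]))/2; a=np.arctan2(u[0],-u[1])  # row direction to the right (-y)
    print(nm,np.round(C,3).tolist(),"centre",np.round(C.mean(0),4),"w",np.linalg.norm(C[1]-C[0]),np.linalg.norm(C[2]-C[3]),"l",np.linalg.norm(C[3]-C[0]),np.linalg.norm(C[2]-C[1]),"skew(ccw)",np.round(a,3))
    return C.mean(0),a
res={}
for nm,ox,c in(("tray",105,[(35,88),(667,48),(688,398),(43,440)]),("rack",285,[(95,30),(712,110),(680,462),(52,380)])):
    o,a=rep(nm,W(c,ox,.041)); 
    ya=np.array([-np.sin(a),np.cos(a)]); s=1 if nm=="rack" else -1
    res[nm]=np.r_[o,a]
    for i,k in enumerate((.12,.04,-.04,-.12)): print(nm,i+1,np.round(o+s*k*ya,4))
    # check in the scene picture
    P=box(*o,a,.183,.330,.0,.041); print("scene",np.round(proj("scene",P[1::2])).tolist())
np.save("res.npy",res,allow_pickle=True)
for i,c in enumerate(([(138,60),(222,70),(193,368),(108,352)],[(308,80),(366,90),(343,388),(280,376)],[(455,112),(502,114),(476,410),(428,405)],[(610,120),(690,122),(666,420),(588,412)])):
    C=W(c,285,.071); d=((C[0]-C[3])+(C[1]-C[2]))/2
    print("pack",i+1,np.round(C.mean(0),4),"len",np.round(np.linalg.norm(d),3),"th",np.round(np.linalg.norm(C[1]-C[0]),3),np.round(np.linalg.norm(C[2]-C[3]),3),"ang",np.round(np.arctan2(d[1],d[0]),3))
im=imaging.read_camera("scene")
for nm in res:
    x,y,a=res[nm]
    for p in proj("scene",box(x,y,a,.183,.330,0,.041)): cv2.circle(im,tuple(int(round(v)) for v in p),2,(0,0,255),-1)
cv2.imwrite("pics/chk.png",cv2.resize(im[190:350,70:470],None,fx=2,fy=2))
```

```text
tray [[0.549, 0.415], [0.574, 0.087], [0.393, 0.073], [0.368, 0.403]] centre [0.471  0.2445] w 0.3286472853721004 0.33028250928882164 l 0.18103302986120107 0.18167817726047594 skew(ccw) 0.074
tray 1 [0.4799 0.1248]
tray 2 [0.4739 0.2046]
tray 3 [0.468  0.2844]
tray 4 [0.4621 0.3642]
scene [[228.0, 281.0], [83.0, 262.0], [245.0, 219.0], [113.0, 204.0]]
rack [[0.585, -0.085], [0.547, -0.41], [0.364, -0.389], [0.403, -0.063]] centre [ 0.4747 -0.2365] w 0.3273542037009623 0.32793490278911785 l 0.18348123516739237 0.18402268626481663 skew(ccw) -0.119
rack 1 [ 0.4889 -0.1173]
rack 2 [ 0.4794 -0.1967]
rack 3 [ 0.4699 -0.2762]
rack 4 [ 0.4604 -0.3556]
scene [[447.0, 335.0], [291.0, 288.0], [456.0, 266.0], [315.0, 228.0]]
pack 1 [ 0.4893 -0.1188] len 0.151 th 0.043 0.044 ang -0.099
pack 2 [ 0.4794 -0.2001] len 0.152 th 0.03 0.032 ang -0.093
pack 3 [ 0.4665 -0.2722] len 0.15 th 0.024 0.024 ang -0.103
pack 4 [ 0.4632 -0.3609] len 0.151 th 0.041 0.04 ang -0.099
```

View pics/chk.png

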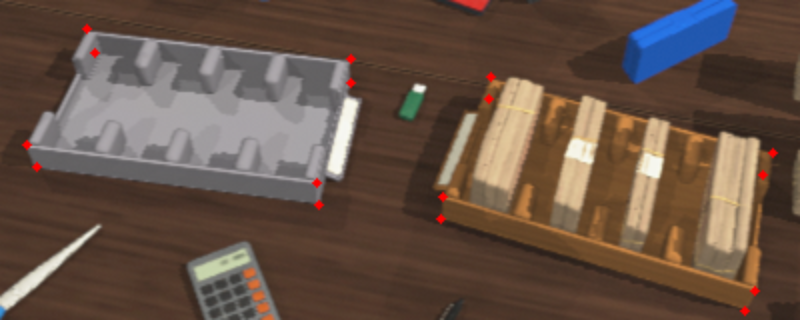

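Both trays match the model corners in the scene view: tray at (0.471, 0.2445), skew +0.074; rack at (0.475, -0.2365), skew -0.12. The packs measure about 43, 30, 24 and 41 mm thick, in order from the rack's card. I'll start with pack 1.

Call:
play_rows(steps=[[0, 0, 0, -0.117], [0, 0, 0, -0.117], [0, 0, 0, 0], [-0.01, -0.016, 0, 0], [-0.018, -0.031, 0, 0], [-0.018, -0.031, 0, 0], [-0.018, -0.031, 0, 0], [-0.018, -0.031, 0, 0]], grip=0.78)

```text
time_s: 1.57
eef_pos: [0.2603, 0.3919, 0.2453]
orientation: [0.0, 0.056, 0.998, 0.0]
force: [1.4, 0.5, 1.4]
width: 0.0662
gripper_force: 0.0
```

Call:
play_rows(steps=[[-0.018, -0.031, 0, 0], [-0.018, -0.031, 0, 0], [-0.018, -0.031, 0, 0], [-0.018, -0.031, 0, 0], [-0.018, -0.031, 0, 0], [-0.018, -0.031, 0, 0], [-0.018, -0.031, 0, 0], [-0.018, -0.031, 0, 0]])

```text
time_s: 2.23
eef_pos: [0.3763, 0.1293, 0.2456]
orientation: [0.0, 0.056, 0.998, 0.0]
force: [0.2, 0.4, -0.0]
width: 0.0665
gripper_force: 0.0
```

Call:
play_rows(steps=[[-0.018, -0.031, 0, 0], [-0.018, -0.031, 0, 0], [-0.018, -0.031, 0, 0], [-0.018, -0.031, 0, 0], [-0.018, -0.031, 0, 0], [-0.018, -0.031, 0, 0], [0, 0, 0, 0], [0, 0, 0, 0]])

```text
time_s: 2.9
eef_pos: [0.4634, -0.0673, 0.2451]
orientation: [0.0, 0.058, 0.998, 0.0]
force: [0.1, 0.1, -0.8]
width: 0.0664
gripper_force: 0.0
```

```bash
cat > go.py <<'E'
# go.py x y z phi : how far to go in tool axes
import sys
from h import *
def d(x,y,z,phi):
    s=status.state(); q=s["orientation"]; M=R.from_quat([*q[1:],q[0]]).as_matrix(); p=s["eef_pos"]
    ph=np.arctan2(-M[0,1],M[1,1]); X=np.array([-np.cos(phi),-np.sin(phi)]); Y=np.array([-np.sin(phi),np.cos(phi)])
    e=np.array([x,y])-p[:2]
    print("t",round(s["time_s"],2),"pos",np.round(p,4),"tilt",round(M[2,2],4),"phi",round(ph,3),"| yaw",round(ph-phi,3),"then dx",round(e@X,4),"dy",round(e@Y,4),"dz",round(p[2]-z,4),"w",round(s["width"],4),"F",np.round(s["force"],1),"g",round(float(np.max(s["gripper_force"])),1))
if __name__=="__main__": d(*map(float,sys.argv[1:]))
E
python3 go.py .489 -.118 .04 -.11
```

```text
t 2.9 pos [ 0.4634 -0.0673  0.2451] tilt -1.0 phi -0.116 | yaw -0.006 then dx -0.031 dy -0.0476 dz 0.2051 w 0.0664 F [ 0.1  0.1 -0.8] g 0.0
```

Call:
play_rows(steps=[[-0.0155, -0.024, 0, 0], [-0.0155, -0.024, 0, 0], [0, 0, 0.03, 0], [0, 0, 0.03, 0], [0, 0, 0.03, 0], [0, 0, 0.03, 0], [0, 0, 0, 0], [0, 0, 0, 0]])

```text
time_s: 3.57
eef_pos: [0.4865, -0.115, 0.1244]
orientation: [-0.002, 0.055, 0.999, 0.001]
force: [0.6, -0.6, 0.9]
width: 0.0665
gripper_force: 0.0
```

```bash
python3 go.py .489 -.118 .04 -.11
python3 - <<'E'
from h import *
a=imaging.read_camera("top")[200:320,270:440]; b=imaging.read_camera("scene")[160:340,270:480]
a=cv2.resize(a,(425,300),interpolation=cv2.INTER_CUBIC); b=cv2.resize(b,(350,300),interpolation=cv2.INTER_CUBIC)
cv2.imwrite("pics/p1.png",np.hstack([a,b]))
E
```

```text
t 3.57 pos [ 0.4865 -0.115   0.1244] tilt -1.0 phi -0.109 | yaw 0.001 then dx -0.0029 dy -0.0027 dz 0.0844 w 0.0665 F [ 0.6 -0.6  0.9] g 0.0
```

View pics/p1.png

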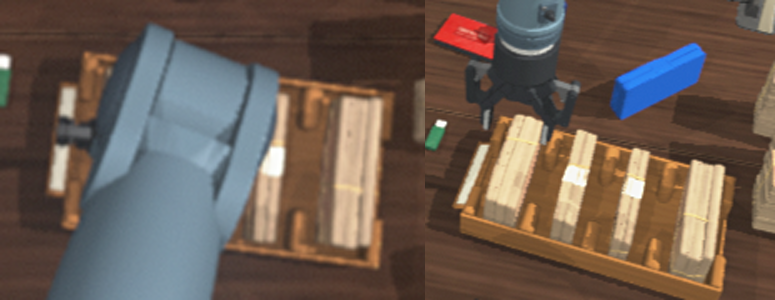

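The scene half of the picture shows the open fingers over pack 1, straddling it at about (490,120) and (545,130). I'm going down, closing and lifting a little.

Call:
play_rows(steps=[[-0.003, -0.003, 0, 0], [0, 0, 0.02, 0], [0, 0, 0.02, 0], [0, 0, 0.02, 0], [0, 0, 0.015, 0], [0, 0, 0.008, 0], [0, 0, 0, 0], [0, 0, 0, 0]])

```text
time_s: 4.33
eef_pos: [0.4921, -0.1205, 0.0433]
orientation: [0.001, 0.055, 0.998, -0.0]
force: [1.1, 0.1, -0.2]
width: 0.0666
gripper_force: 0.0
```

Call:
play_rows(steps=[[0, 0, 0, 0], [0, 0, 0, 0], [0, 0, 0, 0], [0, 0, 0, 0], [0, 0, 0, 0], [0, 0, 0, 0], [0, 0, 0, 0], [0, 0, 0, 0]], grip=0)

```text
time_s: 5.0
eef_pos: [0.4927, -0.1206, 0.0439]
orientation: [0.002, 0.055, 0.998, -0.0]
force: [-0.5, 0.9, 6.8]
width: 0.0437
gripper_force: 62.2
```

```bash
python3 go.py .489 -.118 .04 -.11
```

```text
t 5.0 pos [ 0.4927 -0.1206  0.0439] tilt -1.0 phi -0.11 | yaw 0.0 then dx 0.0039 dy 0.0022 dz 0.0039 w 0.0437 F [-0.5  0.9  6.8] g 62.2
```

Call:
play_rows(steps=[[0, 0, -0.01, 0], [0, 0, -0.02, 0], [0, 0, -0.025, 0], [0, 0, -0.025, 0], [0, 0, -0.02, 0], [0, 0, -0.01, 0], [0, 0, 0, -0.092], [0, 0, 0, -0.092]])

```text
time_s: 5.67
eef_pos: [0.4914, -0.1203, 0.1532]
orientation: [0.001, -0.039, 0.999, -0.0]
force: [-0.1, 0.1, -2.9]
width: 0.0438
gripper_force: 61.5
```

Call:
play_rows(steps=[[0, 0.01, 0, 0], [-0.001, 0.02, 0, 0], [-0.001, 0.03, 0, 0], [-0.001, 0.03, 0, 0], [-0.001, 0.03, 0, 0], [-0.001, 0.03, 0, 0], [-0.001, 0.03, 0, 0], [-0.001, 0.03, 0, 0]])

```text
time_s: 6.33
eef_pos: [0.4811, 0.0918, 0.1518]
orientation: [-0.001, -0.036, 0.999, 0.0]
force: [0.8, 0.5, -3.4]
width: 0.0436
gripper_force: 61.7
```

Call:
play_rows(steps=[[0, 0.02, 0, 0], [0, 0.01, 0, 0], [0, 0, 0, 0], [0, 0, 0, 0], [0, 0, 0, 0]])

```text
time_s: 6.75
eef_pos: [0.4801, 0.1189, 0.152]
orientation: [-0.0, -0.036, 0.999, -0.0]
force: [-0.1, -0.9, -2.7]
width: 0.0438
gripper_force: 61.9
```

```bash
python3 go.py .482 .125 .045 .074
python3 - <<'E'
from h import *
a=imaging.read_camera("top")[200:320,100:270]; b=imaging.read_camera("scene")[140:320,70:280]
a=cv2.resize(a,(425,300),interpolation=cv2.INTER_CUBIC); b=cv2.resize(b,(350,300),interpolation=cv2.INTER_CUBIC)
cv2.imwrite("pics/p2.png",np.hstack([a,b]))
E
```

```text
t 6.75 pos [0.4801 0.1189 0.152 ] tilt -1.0 phi 0.073 | yaw -0.001 then dx -0.0024 dy 0.0059 dz 0.107 w 0.0438 F [-0.1 -0.9 -2.7] g 61.9
```

View pics/p2.png

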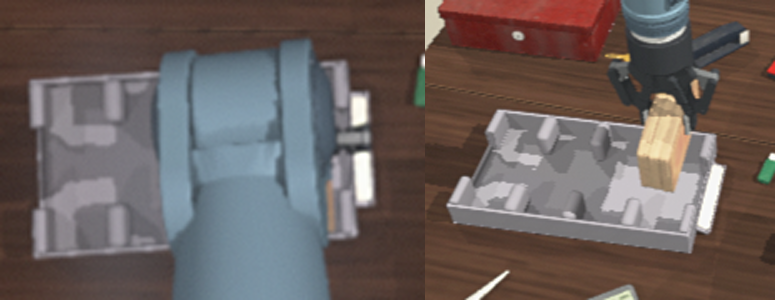

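The pack hangs straight above compartment 1 of the tray, next to the card, at about (660,150). I'm lowering it.

Call:
play_rows(steps=[[-0.0025, 0.006, 0, 0], [0, 0, 0.02, 0], [0, 0, 0.025, 0], [0, 0, 0.025, 0], [0, 0, 0.02, 0], [0, 0, 0.01, 0], [0, 0, 0, 0], [0, 0, 0, 0]])

```text
time_s: 7.52
eef_pos: [0.4824, 0.1257, 0.0524]
orientation: [-0.0, -0.037, 0.999, 0.0]
force: [0.9, -0.5, -2.9]
width: 0.0438
gripper_force: 61.8
```

```bash
python3 go.py .482 .125 .045 .074
```

```text
t 7.52 pos [0.4824 0.1257 0.0524] tilt -1.0 phi 0.074 | yaw -0.0 then dx 0.0004 dy -0.0007 dz 0.0074 w 0.0438 F [ 0.9 -0.5 -2.9] g 61.8
```

Call:
play_rows(steps=[[0, 0, 0.004, 0], [0, 0, 0.0035, 0], [0, 0, 0, 0], [0, 0, 0, 0]])

```text
time_s: 7.85
eef_pos: [0.4827, 0.1259, 0.0453]
orientation: [0.0, -0.037, 0.999, 0.0]
force: [0.1, -0.2, -3.2]
width: 0.044
gripper_force: 61.8
```

Call:
play_rows(steps=[[0, 0, 0, 0], [0, 0, 0, 0], [0, 0, 0, 0], [0, 0, 0, 0], [0, 0, 0, 0], [0, 0, -0.01, 0], [0, 0, -0.02, 0], [0, 0, -0.025, 0]], grip=0.78)

```text
time_s: 8.52
eef_pos: [0.4807, 0.1257, 0.0996]
orientation: [-0.002, -0.037, 0.999, -0.0]
force: [0.1, -0.5, 0.6]
width: 0.0666
gripper_force: 0.0
```

Call:
play_rows(steps=[[0, 0, -0.03, 0], [0, 0, -0.025, 0.087], [0, 0, 0, 0.087], [-0.0025, -0.02, 0, 0], [-0.0025, -0.027, 0, 0], [-0.0025, -0.027, 0, 0], [-0.0025, -0.027, 0, 0], [-0.0025, -0.027, 0, 0]], grip=0.68)

```text
time_s: 9.18
eef_pos: [0.482, -0.0039, 0.1557]
orientation: [0.0, 0.05, 0.999, -0.0]
force: [-0.7, -0.4, -0.3]
width: 0.0578
gripper_force: 0.0
```

Call:
play_rows(steps=[[-0.0025, -0.027, 0, 0], [-0.0025, -0.027, 0, 0], [-0.0025, -0.027, 0, 0], [-0.0025, -0.027, 0, 0], [-0.0025, -0.027, 0, 0], [-0.0025, -0.027, 0, 0], [-0.0025, -0.027, 0, 0], [0, 0, 0, 0]])

```text
time_s: 9.85
eef_pos: [0.4812, -0.1972, 0.1558]
orientation: [0.001, 0.052, 0.999, -0.002]
force: [1.0, 0.2, -1.2]
width: 0.0582
gripper_force: 0.0
```

```bash
python3 go.py .4794 -.2001 .044 -.10;  python3 - <<'E'
from h import *
a=imaging.read_camera("top")[200:320,100:270]; b=imaging.read_camera("scene")[150:330,80:460]
a=cv2.resize(a,(354,250),interpolation=cv2.INTER_CUBIC); b=cv2.resize(b,(440,250))
cv2.imwrite("pics/p3.png",np.hstack([a,b]))
r=finder.masks_of("top","pack_a")
for k in r:
    rc=cv2.minAreaRect(np.argwhere(k["pixels"])[:,::-1].astype(np.float32))
    if k["conf"]>.3: print(round(k["conf"],2),np.round(rc[0]),np.round(rc[1]),np.round(ray("top",*rc[0],.071)[:2],3))
E
```

```text
t 9.85 pos [ 0.4812 -0.1972  0.1558] tilt -1.0 phi -0.105 | yaw -0.005 then dx 0.0015 dy -0.0031 dz 0.1118 w 0.0582 F [ 1.   0.2 -1.2] g 0.0
0.77 [346. 261.] [13. 59.] [ 0.48  -0.191]
0.73 [222. 260.] [61. 20.] [0.48  0.125]
0.69 [385. 174.] [12. 62.] [ 0.706 -0.295]
```

View pics/p3.png

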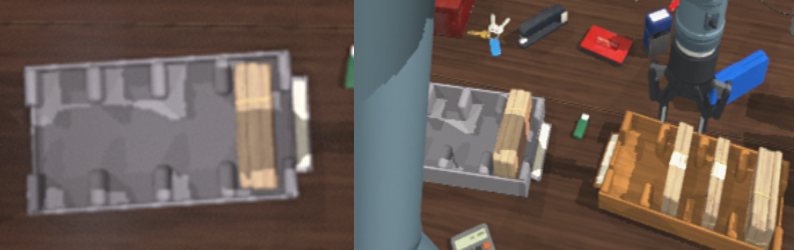

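Pack 1 stands in compartment 1 at (0.480, 0.125), right by the tray's card. The fingers now straddle pack 2 at (665,115) and (703,125), so I'm going down.

Call:
play_rows(steps=[[0.001, -0.002, 0, 0], [0, 0, 0.02, 0], [0, 0, 0.025, 0], [0, 0, 0.025, 0], [0, 0, 0.02, 0], [0, 0, 0.015, 0], [0, 0, 0.007, 0], [0, 0, 0, 0]])

```text
time_s: 10.67
eef_pos: [0.478, -0.1928, 0.0414]
orientation: [-0.002, 0.049, 0.999, 0.001]
force: [0.1, 1.0, -0.0]
width: 0.0583
gripper_force: 0.0
```

Call:
play_rows(steps=[[0, 0, 0, 0], [0, 0, 0, 0], [0, 0, 0, 0], [0, 0, 0, 0], [0, 0, 0, 0], [0, 0, 0, 0], [0, 0, 0, 0], [0, 0, 0, 0]], grip=0)

```text
time_s: 11.33
eef_pos: [0.4808, -0.1953, 0.0444]
orientation: [0.001, 0.05, 0.999, -0.001]
force: [-0.6, -0.6, 6.0]
width: 0.0286
gripper_force: 59.9
```

```bash
python3 go.py .4739 .2046 .16 .074
```

```text
t 11.33 pos [ 0.4808 -0.1953  0.0444] tilt -1.0 phi -0.1 | yaw -0.174 then dx -0.0227 dy 0.3993 dz -0.1156 w 0.0286 F [-0.6 -0.6  6. ] g 59.9
```

Call:
play_rows(steps=[[0, 0, -0.01, 0], [0, 0, -0.02, 0], [0, 0, -0.025, 0], [0, 0, -0.025, 0], [0, 0, -0.02, 0], [0, 0, -0.01, 0], [0, 0, 0, -0.087], [0, 0, 0, -0.087]])

```text
time_s: 12.0
eef_pos: [0.4797, -0.1944, 0.1537]
orientation: [0.001, -0.039, 0.999, -0.0]
force: [-0.8, 0.7, -2.9]
width: 0.0287
gripper_force: 59.2
```

Call:
play_rows(steps=[[-0.001, 0.015, 0, 0], [-0.001, 0.025, 0, 0], [-0.0015, 0.0285, 0, 0], [-0.0015, 0.0285, 0, 0], [-0.0015, 0.0285, 0, 0], [-0.0015, 0.0285, 0, 0], [-0.0015, 0.0285, 0, 0], [-0.0015, 0.0285, 0, 0]])

```text
time_s: 12.67
eef_pos: [0.4738, 0.0183, 0.1524]
orientation: [-0.001, -0.037, 0.999, 0.0]
force: [1.8, -0.0, -2.0]
width: 0.0288
gripper_force: 59.5
```

Call:
play_rows(steps=[[-0.0015, 0.0285, 0, 0], [-0.0015, 0.0285, 0, 0], [-0.0015, 0.0285, 0, 0], [-0.0015, 0.0285, 0, 0], [-0.0015, 0.0285, 0, 0], [-0.0015, 0.0285, 0, 0], [-0.001, 0.017, 0, 0], [0, 0, 0, 0]])

```text
time_s: 13.33
eef_pos: [0.47, 0.2082, 0.1524]
orientation: [-0.0, -0.039, 0.999, 0.001]
force: [-0.0, -0.5, -0.9]
width: 0.0286
gripper_force: 59.7
```

Call:
play_rows(steps=[[0, 0, 0, 0], [0, 0, 0, 0], [0, 0, 0, 0]])

```text
time_s: 13.58
eef_pos: [0.4705, 0.204, 0.1526]
orientation: [-0.0, -0.036, 0.999, -0.0]
force: [0.3, -0.6, -1.1]
width: 0.0285
gripper_force: 59.7
```

```bash
python3 go.py .4745 .2046 .0455 .074
```

```text
t 13.58 pos [0.4705 0.204  0.1526] tilt -1.0 phi 0.073 | yaw -0.001 then dx -0.0041 dy 0.0003 dz 0.1071 w 0.0285 F [ 0.3 -0.6 -1.1] g 59.7
```

Call:
play_rows(steps=[[-0.004, 0, 0, 0], [0, 0, 0.02, 0], [0, 0, 0.025, 0], [0, 0, 0.025, 0], [0, 0, 0.02, 0], [0, 0, 0.01, 0], [0, 0, 0.007, 0], [0, 0, 0, 0]])

```text
time_s: 14.25
eef_pos: [0.4748, 0.2047, 0.0455]
orientation: [-0.0, -0.037, 0.999, -0.0]
force: [0.5, -0.7, -2.3]
width: 0.029
gripper_force: 59.9
```

Call:
play_rows(steps=[[0, 0, 0, 0], [0, 0, 0, 0], [0, 0, 0, 0]])

```text
time_s: 14.5
eef_pos: [0.4758, 0.2056, 0.0467]
orientation: [0.001, -0.037, 0.999, 0.0]
force: [-1.4, 0.4, -2.8]
width: 0.0288
gripper_force: 59.9
```

```bash
python3 go.py .4745 .2046 .0455 .074
```

```text
t 14.5 pos [0.4758 0.2056 0.0467] tilt -1.0 phi 0.074 | yaw 0.0 then dx 0.0013 dy -0.0009 dz 0.0012 w 0.0288 F [-1.4  0.4 -2.8] g 59.9
```

Call:
play_rows(steps=[[0, 0, 0.0015, 0], [0, 0, 0, 0], [0, 0, 0, 0]])

```text
time_s: 14.75
eef_pos: [0.4748, 0.2054, 0.0444]
orientation: [0.0, -0.037, 0.999, 0.0]
force: [0.2, 0.2, -2.1]
width: 0.0289
gripper_force: 59.9
```

Call:
play_rows(steps=[[0, 0, 0, 0], [0, 0, 0, 0], [0, 0, 0, 0], [0, 0, 0, 0], [0, 0, 0, 0], [0, 0, -0.01, 0], [0, 0, -0.02, 0], [0, 0, -0.025, 0]], grip=0.65)

```text
time_s: 15.42
eef_pos: [0.4732, 0.2048, 0.0991]
orientation: [-0.002, -0.037, 0.999, -0.0]
force: [0.3, 0.1, 0.5]
width: 0.0555
gripper_force: 0.0
```

Call:
play_rows(steps=[[0, 0, -0.03, 0], [0, 0, -0.025, 0.088], [0, 0, 0, 0.088], [-0.0025, -0.02, 0, 0], [-0.0025, -0.028, 0, 0], [-0.0025, -0.028, 0, 0], [-0.0025, -0.028, 0, 0], [-0.0025, -0.028, 0, 0]])

```text
time_s: 16.08
eef_pos: [0.4737, 0.0716, 0.1552]
orientation: [0.001, 0.051, 0.999, 0.0]
force: [0.6, -0.4, 0.3]
width: 0.0554
gripper_force: 0.0
```

Call:
play_rows(steps=[[-0.0025, -0.028, 0, 0], [-0.0025, -0.028, 0, 0], [-0.0025, -0.028, 0, 0], [-0.0025, -0.028, 0, 0], [-0.0025, -0.028, 0, 0], [-0.0025, -0.028, 0, 0], [-0.0025, -0.028, 0, 0], [-0.0025, -0.028, 0, 0]])

```text
time_s: 16.75
eef_pos: [0.4708, -0.1536, 0.1552]
orientation: [0.0, 0.051, 0.999, -0.0]
force: [0.9, -0.4, 0.4]
width: 0.0556
gripper_force: 0.0
```

Call:
play_rows(steps=[[-0.0025, -0.028, 0, 0], [-0.0025, -0.028, 0, 0], [-0.0025, -0.028, 0, 0], [-0.001, -0.028, 0, 0], [0, -0.007, 0, 0], [0, 0, 0, 0], [0, 0, 0, 0], [0, 0, 0, 0]])

```text
time_s: 17.42
eef_pos: [0.4672, -0.2701, 0.1544]
orientation: [-0.0, 0.05, 0.999, 0.001]
force: [0.3, 0.3, -0.3]
width: 0.0554
gripper_force: 0.0
```

```bash
python3 go.py .4665 -.2722 .044 -.103;  python3 - <<'E'
from h import *
a=imaging.read_camera("top")[200:320,100:270]; b=imaging.read_camera("scene")[150:330,80:460]
a=cv2.resize(a,(354,250),interpolation=cv2.INTER_CUBIC); b=cv2.resize(b,(440,250))
cv2.imwrite("pics/p4.png",np.hstack([a,b]))
E
```

```text
t 17.42 pos [ 0.4672 -0.2701  0.1544] tilt -1.0 phi -0.101 | yaw 0.002 then dx 0.0004 dy -0.0022 dz 0.1104 w 0.0554 F [ 0.3  0.3 -0.3] g 0.0
```

View pics/p4.png

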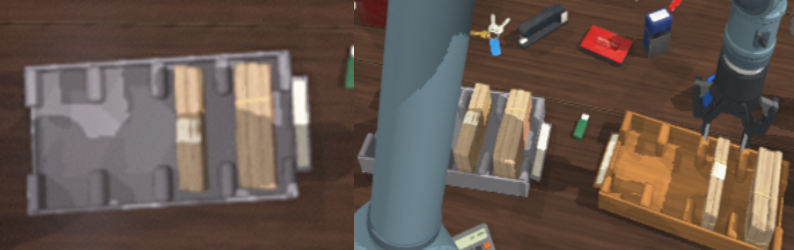

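Packs 1 and 2 stand in tray compartments 1 and 2. The fingers straddle pack 3 at (705,135) and (745,140), so I'm going down.

Call:
play_rows(steps=[[0, -0.002, 0, 0], [0, 0, 0.02, 0], [0, 0, 0.025, 0], [0, 0, 0.025, 0], [0, 0, 0.02, 0], [0, 0, 0.012, 0], [0, 0, 0.008, 0], [0, 0, 0, 0]])

```text
time_s: 18.18
eef_pos: [0.466, -0.272, 0.0426]
orientation: [-0.001, 0.05, 0.999, 0.001]
force: [0.6, 0.8, -0.8]
width: 0.0555
gripper_force: 0.0
```

Call:
play_rows(steps=[[0, 0, 0, 0], [0, 0, 0, 0], [0, 0, 0, 0], [0, 0, 0, 0], [0, 0, 0, 0], [0, 0, 0, 0], [0, 0, 0, 0], [0, 0, 0, 0]], grip=0)

```text
time_s: 18.85
eef_pos: [0.4681, -0.274, 0.0456]
orientation: [0.001, 0.051, 0.999, -0.001]
force: [0.1, 0.2, 6.3]
width: 0.0237
gripper_force: 59.4
```

```bash
python3 go.py .468 .2844 .16 .074
```

```text
t 18.85 pos [ 0.4681 -0.274   0.0456] tilt -1.0 phi -0.102 | yaw -0.176 then dx -0.0412 dy 0.5569 dz -0.1144 w 0.0237 F [0.1 0.2 6.3] g 59.4
```

Call:
play_rows(steps=[[0, 0, -0.01, 0], [0, 0, -0.02, 0], [0, 0, -0.025, 0], [0, 0, -0.025, 0], [0, 0, -0.02, 0], [0, 0, -0.01, 0], [0, 0, 0, -0.088], [0, 0, 0, -0.088]])

```text
time_s: 19.52
eef_pos: [0.4673, -0.2737, 0.1552]
orientation: [0.001, -0.039, 0.999, -0.0]
force: [-0.9, 0.1, -1.6]
width: 0.0238
gripper_force: 58.9
```

Call:
play_rows(steps=[[-0.002, 0.015, 0, 0], [-0.002, 0.025, 0, 0], [-0.002, 0.029, 0, 0], [-0.002, 0.029, 0, 0], [-0.002, 0.029, 0, 0], [-0.002, 0.029, 0, 0], [-0.002, 0.029, 0, 0], [-0.002, 0.029, 0, 0]])

```text
time_s: 20.18
eef_pos: [0.4659, -0.0565, 0.1537]
orientation: [-0.001, -0.036, 0.999, 0.0]
force: [0.4, 0.5, -1.1]
width: 0.0238
gripper_force: 59.1
```

Call:
play_rows(steps=[[-0.002, 0.029, 0, 0], [-0.002, 0.029, 0, 0], [-0.002, 0.029, 0, 0], [-0.002, 0.029, 0, 0], [-0.002, 0.029, 0, 0], [-0.002, 0.029, 0, 0], [-0.002, 0.029, 0, 0], [-0.002, 0.029, 0, 0]])

```text
time_s: 20.85
eef_pos: [0.4643, 0.1756, 0.1538]
orientation: [-0.001, -0.036, 0.999, 0.0]
force: [0.7, -1.2, -1.9]
width: 0.0236
gripper_force: 59.1
```

Call:
play_rows(steps=[[-0.002, 0.029, 0, 0], [-0.002, 0.029, 0, 0], [-0.002, 0.029, 0, 0], [-0.002, 0.024, 0, 0], [0, 0, 0, 0], [0, 0, 0, 0], [0, 0, 0, 0], [0, 0, 0, 0]])

```text
time_s: 21.52
eef_pos: [0.465, 0.2842, 0.1539]
orientation: [-0.001, -0.036, 0.999, -0.0]
force: [0.6, -0.3, -1.7]
width: 0.0239
gripper_force: 59.2
```

```bash
python3 go.py .4695 .2844 .0455 .074
```

```text
t 21.52 pos [0.465  0.2842 0.1539] tilt -1.0 phi 0.073 | yaw -0.001 then dx -0.0045 dy -0.0001 dz 0.1084 w 0.0239 F [ 0.6 -0.3 -1.7] g 59.2
```

Call:
play_rows(steps=[[-0.0045, 0, 0, 0], [0, 0, 0.02, 0], [0, 0, 0.025, 0], [0, 0, 0.025, 0], [0, 0, 0.02, 0], [0, 0, 0.01, 0], [0, 0, 0.0085, 0], [0, 0, 0, 0]])

```text
time_s: 22.18
eef_pos: [0.4702, 0.2849, 0.0461]
orientation: [-0.0, -0.037, 0.999, -0.0]
force: [-0.5, -0.3, -2.0]
width: 0.024
gripper_force: 59.5
```

Call:
play_rows(steps=[[0, 0, 0, 0], [0, 0, 0, 0], [0, 0, 0, 0]])

```text
time_s: 22.43
eef_pos: [0.471, 0.2855, 0.0465]
orientation: [0.001, -0.037, 0.999, 0.0]
force: [-0.1, 0.1, -1.7]
width: 0.0237
gripper_force: 59.5
```

```bash
python3 go.py .4695 .2844 .0455 .074
```

```text
t 22.43 pos [0.471  0.2855 0.0465] tilt -1.0 phi 0.074 | yaw -0.0 then dx 0.0016 dy -0.001 dz 0.001 w 0.0237 F [-0.1  0.1 -1.7] g 59.5
```

Call:
play_rows(steps=[[0, 0, 0.0015, 0], [0, 0, 0, 0], [0, 0, 0, 0]])

```text
time_s: 22.68
eef_pos: [0.4711, 0.2857, 0.0453]
orientation: [0.001, -0.037, 0.999, 0.0]
force: [0.6, -0.1, 5.1]
width: 0.0236
gripper_force: 60.1
```

Call:
play_rows(steps=[[0, 0, 0, 0], [0, 0, 0, 0], [0, 0, 0, 0], [0, 0, 0, 0], [0, 0, 0, 0], [0, 0, -0.01, 0], [0, 0, -0.02, 0], [0, 0, -0.025, 0]], grip=0.62)

```text
time_s: 23.35
eef_pos: [0.4686, 0.2847, 0.0988]
orientation: [-0.002, -0.037, 0.999, -0.001]
force: [1.2, 0.2, -0.5]
width: 0.0526
gripper_force: 0.0
```

Call:
play_rows(steps=[[0, 0, -0.03, 0], [0, 0, -0.025, 0.089], [0, 0, 0, 0.089], [-0.003, -0.02, 0, 0], [-0.003, -0.03, 0, 0], [-0.003, -0.03, 0, 0], [-0.003, -0.03, 0, 0], [-0.003, -0.03, 0, 0]])

```text
time_s: 24.02
eef_pos: [0.4705, 0.1435, 0.1551]
orientation: [0.0, 0.052, 0.999, 0.0]
force: [0.2, 1.2, 0.6]
width: 0.0528
gripper_force: 0.0
```

Call:
play_rows(steps=[[-0.003, -0.03, 0, 0], [-0.003, -0.03, 0, 0], [-0.003, -0.03, 0, 0], [-0.003, -0.03, 0, 0], [-0.003, -0.03, 0, 0], [-0.003, -0.03, 0, 0], [-0.003, -0.03, 0, 0], [-0.003, -0.03, 0, 0]], grip=0.78)

```text
time_s: 24.68
eef_pos: [0.4695, -0.0981, 0.1551]
orientation: [0.0, 0.052, 0.999, -0.0]
force: [0.1, 0.0, 0.3]
width: 0.0665
gripper_force: 0.0
```

Call:
play_rows(steps=[[-0.003, -0.03, 0, 0], [-0.003, -0.03, 0, 0], [-0.003, -0.03, 0, 0], [-0.003, -0.03, 0, 0], [-0.003, -0.03, 0, 0], [-0.003, -0.03, 0, 0], [-0.003, -0.03, 0, 0], [-0.001, -0.03, 0, 0]])

```text
time_s: 25.35
eef_pos: [0.4666, -0.3392, 0.1551]
orientation: [0.0, 0.052, 0.999, -0.0]
force: [0.8, 0.5, -0.1]
width: 0.0667
gripper_force: 0.0
```

Call:
play_rows(steps=[[0, -0.02, 0, 0], [0, 0, 0, 0], [0, 0, 0, 0], [0, 0, 0, 0]])

```text
time_s: 25.68
eef_pos: [0.4644, -0.3568, 0.1545]
orientation: [-0.0, 0.052, 0.999, 0.0]
force: [0.4, -0.1, 0.3]
width: 0.0665
gripper_force: 0.0
```

```bash
python3 go.py .4632 -.3609 .044 -.104;  python3 - <<'E'
from h import *
a=imaging.read_camera("top")[200:320,100:270]; b=imaging.read_camera("scene")[150:330,100:480]
a=cv2.resize(a,(354,250),interpolation=cv2.INTER_CUBIC); b=cv2.resize(b,(440,250))
cv2.imwrite("pics/p5.png",np.hstack([a,b]))
E
```

```text
t 25.68 pos [ 0.4644 -0.3568  0.1545] tilt -1.0 phi -0.104 | yaw 0.0 then dx 0.0008 dy -0.0043 dz 0.1105 w 0.0665 F [ 0.4 -0.1  0.3] g 0.0
```

View pics/p5.png

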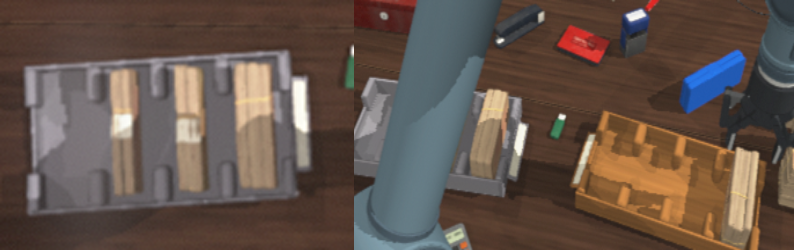

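Packs 1 to 3 stand in the tray and pack 4 is under the fingers. The money stack close to the rack's right end might touch the outer finger, so I'm checking that clearance first.

Run:
```python
from h import *
a=cv2.imread("pics/top0.png")[190:310,400:520]; b=cv2.imread("pics/scene0.png")[190:340,400:550]
cv2.imwrite("pics/p6.png",np.hstack([cv2.resize(a,(400,400),interpolation=cv2.INTER_CUBIC),cv2.resize(b,(400,400),interpolation=cv2.INTER_CUBIC)]))
for P in ([.46,-.42,.07],[.5,-.42,.07],[.46,-.42,.12],[.5,-.42,.12]):
    print(P,np.round(proj("top",P)),np.round(proj("scene",P)))
```

```text
[0.46, -0.42, 0.07] [[435. 270.]] [[465. 290.]]
[0.5, -0.42, 0.07] [[435. 254.]] [[465. 275.]]
[0.46, -0.42, 0.12] [[442. 269.]] [[472. 276.]]
[0.5, -0.42, 0.12] [[441. 253.]] [[471. 260.]]
```

View pics/p6.png

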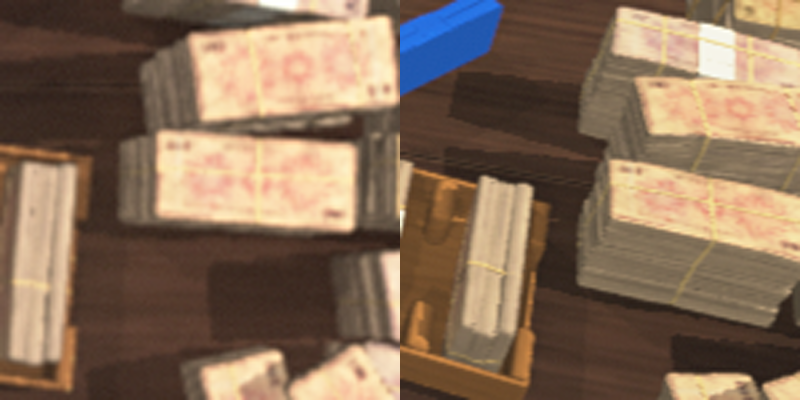

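The nearest stack's face is at y ≈ -0.44, while the finger back reaches only about -0.41, so it clears. Going down on pack 4.

Call:
play_rows(steps=[[0.001, -0.004, 0, 0], [0, 0, 0.02, 0], [0, 0, 0.025, 0], [0, 0, 0.025, 0], [0, 0, 0.02, 0], [0, 0, 0.012, 0], [0, 0, 0.008, 0], [0, 0, 0, 0]])

```text
time_s: 26.45
eef_pos: [0.4622, -0.3599, 0.0426]
orientation: [-0.001, 0.051, 0.999, 0.001]
force: [-0.8, 0.3, 0.1]
width: 0.0663
gripper_force: 0.0
```

Call:
play_rows(steps=[[0, 0, 0, 0], [0, 0, 0, 0], [0, 0, 0, 0], [0, 0, 0, 0], [0, 0, 0, 0], [0, 0, 0, 0], [0, 0, 0, 0], [0, 0, 0, 0]], grip=0)

```text
time_s: 27.12
eef_pos: [0.464, -0.3621, 0.0456]
orientation: [0.001, 0.052, 0.999, -0.001]
force: [0.0, 0.9, 6.7]
width: 0.0421
gripper_force: 62.6
```

```bash
python3 go.py .463 .3642 .16 .074
```

```text
t 27.12 pos [ 0.464  -0.3621  0.0456] tilt -1.0 phi -0.104 | yaw -0.178 then dx -0.0527 dy 0.7244 dz -0.1144 w 0.0421 F [0.  0.9 6.7] g 62.6
```

Call:
play_rows(steps=[[0, 0, -0.01, 0], [0, 0, -0.02, 0], [0, 0, -0.025, 0], [0, 0, -0.025, 0], [0, 0, -0.02, 0], [0, 0, -0.01, 0], [0, 0, 0, -0.089], [0, 0, 0, -0.089]])

```text
time_s: 27.78
eef_pos: [0.4632, -0.3616, 0.1549]
orientation: [0.0, -0.039, 0.999, -0.0]
force: [-0.1, -0.2, -2.9]
width: 0.0421
gripper_force: 61.9
```

Call:
play_rows(steps=[[-0.002, 0.015, 0, 0], [-0.002, 0.025, 0, 0], [-0.002, 0.03, 0, 0], [-0.002, 0.03, 0, 0], [-0.002, 0.03, 0, 0], [-0.002, 0.03, 0, 0], [-0.002, 0.03, 0, 0], [-0.002, 0.03, 0, 0]])

```text
time_s: 28.45
eef_pos: [0.4617, -0.1391, 0.1536]
orientation: [-0.001, -0.037, 0.999, 0.0]
force: [1.0, -0.4, -3.7]
width: 0.0422
gripper_force: 61.9
```

Call:
play_rows(steps=[[-0.002, 0.03, 0, 0], [-0.002, 0.03, 0, 0], [-0.002, 0.03, 0, 0], [-0.002, 0.03, 0, 0], [-0.002, 0.03, 0, 0], [-0.002, 0.03, 0, 0], [-0.002, 0.03, 0, 0], [-0.002, 0.03, 0, 0]])

```text
time_s: 29.12
eef_pos: [0.4599, 0.101, 0.1538]
orientation: [-0.001, -0.037, 0.999, -0.0]
force: [0.2, -0.0, -3.3]
width: 0.0416
gripper_force: 61.9
```

Call:
play_rows(steps=[[-0.002, 0.03, 0, 0], [-0.002, 0.03, 0, 0], [-0.002, 0.03, 0, 0], [-0.002, 0.03, 0, 0], [-0.002, 0.03, 0, 0], [-0.002, 0.03, 0, 0], [-0.002, 0.03, 0, 0], [-0.002, 0.03, 0, 0]])

```text
time_s: 29.78
eef_pos: [0.4581, 0.3413, 0.1535]
orientation: [-0.001, -0.037, 0.999, -0.001]
force: [-0.5, -0.1, -2.0]
width: 0.0419
gripper_force: 61.9
```

Call:
play_rows(steps=[[-0.002, 0.024, 0, 0], [0, 0, 0, 0], [0, 0, 0, 0], [0, 0, 0, 0], [0, 0, 0, 0]])

```text
time_s: 30.2
eef_pos: [0.4589, 0.3631, 0.1538]
orientation: [-0.001, -0.037, 0.999, -0.001]
force: [0.1, -0.8, -2.3]
width: 0.042
gripper_force: 62.1
```

```bash
python3 go.py .463 .3642 .0455 .074
```

```text
t 30.2 pos [0.4589 0.3631 0.1538] tilt -1.0 phi 0.073 | yaw -0.001 then dx -0.0042 dy 0.0008 dz 0.1083 w 0.042 F [ 0.1 -0.8 -2.3] g 62.1
```

Call:
play_rows(steps=[[-0.004, 0.001, 0, 0], [0, 0, 0.02, 0], [0, 0, 0.025, 0], [0, 0, 0.025, 0], [0, 0, 0.02, 0], [0, 0, 0.01, 0], [0, 0, 0.0085, 0], [0, 0, 0, 0]])

```text
time_s: 30.87
eef_pos: [0.4633, 0.365, 0.0463]
orientation: [-0.0, -0.037, 0.999, -0.0]
force: [0.1, 0.3, -1.7]
width: 0.0422
gripper_force: 62.6
```

Call:
play_rows(steps=[[0, 0, 0.001, 0], [0, 0, 0, 0], [0, 0, 0, 0], [0, 0, 0, 0]])

```text
time_s: 31.2
eef_pos: [0.4644, 0.3659, 0.0457]
orientation: [0.001, -0.037, 0.999, 0.0]
force: [0.6, -1.7, 0.4]
width: 0.042
gripper_force: 62.9
```

```bash
python3 go.py .463 .3642 .0455 .074
```

```text
t 31.2 pos [0.4644 0.3659 0.0457] tilt -1.0 phi 0.074 | yaw -0.0 then dx 0.0015 dy -0.0016 dz 0.0002 w 0.042 F [ 0.6 -1.7  0.4] g 62.9
```

Call:
play_rows(steps=[[0, 0, 0, 0], [0, 0, 0, 0], [0, 0, 0, 0], [0, 0, 0, 0], [0, 0, 0, 0], [0, 0, -0.01, 0], [0, 0, -0.02, 0], [0, 0, -0.03, 0]], grip=0.75)

```text
time_s: 31.87
eef_pos: [0.4612, 0.3644, 0.1034]
orientation: [-0.002, -0.037, 0.999, -0.001]
force: [-0.9, 1.0, 0.4]
width: 0.0639
gripper_force: 0.0
```

Call:
play_rows(steps=[[0, 0, -0.03, 0], [0, 0, -0.03, 0], [0, 0, -0.03, 0], [0, -0.03, 0, 0], [0, -0.035, 0, 0], [0, -0.035, 0, 0], [0, -0.035, 0, 0], [0, -0.035, 0, 0]])

```text
time_s: 32.53
eef_pos: [0.4757, 0.1948, 0.1958]
orientation: [0.001, -0.037, 0.999, 0.0]
force: [0.5, -0.7, -0.0]
width: 0.064
gripper_force: 0.0
```

Call:
play_rows(steps=[[0, -0.035, 0, 0], [0, -0.035, 0, 0], [0, -0.035, 0, 0], [0, -0.035, 0, 0], [0, -0.035, 0, 0], [0, -0.035, 0, 0], [0, -0.035, 0, 0], [0, -0.035, 0, 0]])

```text
time_s: 33.2
eef_pos: [0.4965, -0.0848, 0.1958]
orientation: [0.001, -0.037, 0.999, -0.0]
force: [0.1, 0.1, 0.8]
width: 0.064
gripper_force: 0.0
```

Call:
play_rows(steps=[[0, -0.035, 0, 0], [0, -0.035, 0, 0], [0, -0.035, 0, 0], [0, -0.035, 0, 0], [0, -0.03, 0, 0], [0, 0, 0, 0], [0, 0, 0, 0], [0, 0, 0, 0]])

```text
time_s: 33.87
eef_pos: [0.509, -0.2521, 0.1951]
orientation: [-0.0, -0.037, 0.999, 0.0]
force: [0.0, -0.4, 0.4]
width: 0.0638
gripper_force: 0.0
```

Run:
```python
from h import *
a=imaging.read_camera("top"); b=imaging.read_camera("scene")[150:330,60:300]
r=finder.masks_of("top","pack_a")
for k in r:
    rc=cv2.minAreaRect(np.argwhere(k["pixels"])[:,::-1].astype(np.float32))
    if k["conf"]>.3: print(round(k["conf"],2),np.round(rc[0]),np.round(rc[1]),np.round(ray("top",*rc[0],.071)[:2],3))
a=cv2.resize(a[200:320,100:290],(420,265),interpolation=cv2.INTER_CUBIC); b=cv2.resize(b,(353,265))
cv2.imwrite("pics/end.png",np.hstack([a,b]))
```

```text
0.85 [191. 261.] [59. 14.] [0.474 0.202]
0.82 [129. 265.] [61. 22.] [0.465 0.359]
0.71 [161. 262.] [16. 59.] [0.471 0.278]
0.64 [386. 173.] [12. 60.] [ 0.708 -0.297]
0.57 [222. 261.] [60. 19.] [0.478 0.125]
```

View pics/end.png

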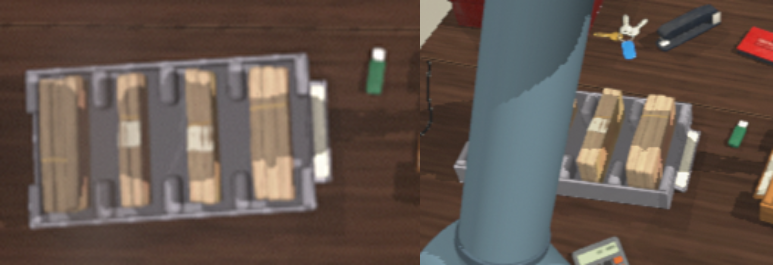

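All four packs stand upright in their compartments, measured at y 0.125, 0.202, 0.278 and 0.359, each within 6 mm of its target. The memory stick has not moved.

```bash
python3 -c "
from workcell import manip
print(manip.job_done())"
```

```text
the job is handed in; nothing more can be done
None
```

All four packs are in the handover tray, upright and in card order by the last camera check, and the job was handed in after about 34 s of robot time; the judge returned no verdict.

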